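# Tip the tall flow cell onto the pad

## Robot

A 7-joint arm with a two-finger parallel gripper is mounted at the origin on the work surface. World frame = base frame: x ahead of the robot, y to its left, z up, the work surface at z = 0. Lengths are in m, angles in rad, forces in N, time in s.
With the tool pointing down it reaches from about 0.35 to 0.9 m from the base axis. Payload 8.1 kg.
Tool frame: the origin (TCP) lies between the finger pads; the fingertips stand 14 mm ahead of it and the grasp point (between the pads) lies 5 mm behind it (r.finger_overhang is the distance from the TCP to the fingertips, in m); z points along the fingers, y is the direction in which the jaws open and shut (so a half turn about z gives the same grasp; the last joint's range is limited). The gripper opens to 92 mm and grips with 3 to 60 N. Pads are 19 mm wide; open, the fingers measure 130 mm over their backs; the gripper's body (75 mm by 190 mm) begins 47 mm behind the grasp point.
Start: joints at [1.133, 0.434, 0.025, 1.573, -0.012, 1.134, -0.075], TCP at [0.205, -0.59, 0.241] pointing down, gripper open.
Joint ranges: [-2.62, 2.62], [-0.44, 2.09], [-1.27, 1.32], [0.08, 2.57], [-1.32, 4.46], [0.12, 2], [-2.74, 2.74]. Speed limits (rad/s): [2.22, 2.22, 3.01, 3.01, 3.14, 3.14, 3.14].

## Interface

Orientations are given as a rotation vector (axis times angle).
In Python, from station import r gives the robot as it stands. The module is installed in compiled form; this text tells all that it offers.
- The arm moves only by the shell command python3 -m crank 'ROWS' [FORCE]. ROWS is JSON, one flat list of numbers, 7 for each row, row after row: the opening in per cent of the stroke, from 0 (shut) to 100 (fully open), then the shift along the tool's x, y, z in m, then the turn, a rotation vector about the tool's x, y, z in rad. In form: [claw, x, y, z, rx, ry, rz, claw, x, y, z, rx, ry, rz, ...]. A call has 1 to 12 rows; each row is the pose to reach, as a shift and turn from the pose measured when the call began, along the tool's axes at that moment; what a row does not reach only later rows make up. A row lasts 1/10 s, in which the tool goes at most 50 mm and 8.59 degrees, less where a joint would pass 70% of its speed; a pose out of reach is approached as far as the arm can. A call with a gripper value outside its range is refused whole. The fingers move at their own pace and stop on an object; FORCE is the grip in N (left out, the last holds). Time passes only in rows, so rows that repeat a pose let the fingers close. It gives the time, the measured TCP pose, the force and the opening at its end, in the units of the state.
- r.get_obs(): the state, without advancing time (a new reading comes with each control period).
- r.read_camera(name): name is "side" or "top" or "wrist"; returns (picture, depth): 420x560x3 uint8, red, green, blue; 420x560 float32, m along the optical axis (not along the pixel's ray), 0 where there is no reading.
- r.get_calibration(name): a dict with "vfov" (degrees; the focal length in pixels is half the picture's height over the tangent of half this angle, whatever the lens; pixels are square), "cx", "cy" (the principal point, pixels), "world_to_cam" (4x4, takes a point from world to camera coordinates). Camera axes: x right, y down, z forward; pixel columns grow to the right and rows downward; lengths in m; the calibration is good to about 2 mm. A picture is of the moment at which its call begins: read the wrist's pose just before it. get_calibration takes no time and is no camera call; for the wrist camera it gives the pose at the moment of the call.
- r.hand_in(): hands the job in, once; it reports no verdict.
The state is a dict: "clock": time; "joint_pos": joint angles; "qd": joint speeds; "joint_torque": joint torques, N m; "tcp_pos": TCP position; "eef_rot": TCP orientation; "ft_force": force on the tool from outside, world axes, zero at the start; "torque": the same for the moment, N m; "gripper_width": finger opening in m.
Only numpy, scipy, OpenCV 4.12 (cv2) and the standard library are available. Lean on these libraries where they do the work, as an engineer would, in place of code of your own. Each camera call takes 0.05 s, during which the arm holds its last target.

## Task

Two clear flow cells stand on the steel tray with their feet at the low edge of the black rubber pad. Tip the taller one over that edge, by pushing it high up from behind and not by lifting it, so that it ends up lying on its side on the pad with its two hose ports facing up. Leave the short flow cell and the round pressure adapter standing where they are.

Things in the scene. Friction and masses are not known exactly. Their poses are not given: they have to be found in the camera images.
- tall_cell_center (a point): centre of the tall flow cell: loose clear block with aluminium end plates, 120 mm tall (z, up), 50 deep (x), 60 wide (y), 0.3 to 0.7 kg, standing on the tray floor 1 to 9 mm short of the pad. Its x points to the pad; the -x face, with two flush round ports 28 and 60 mm above the foot, is the one to push. Pushed slowly 95 mm above its foot it tips, and falls over by itself within 65 mm
- short_cell_center (a point): centre of the short flow cell, built alike but 70 mm tall, 50 mm deep, 60 mm wide, centre 35 mm above the tray floor. It stands beside the tall one at the same edge, to the left or to the right, centres 100 to 180 mm apart
- adapter: round stepped pressure adapter, anodized metal, 44 mm across and 60 mm tall, standing on the tray behind the cells, on the side away from the pad; origin at the centre of its underside, z up
- pad_edge (a point): middle of the top of the pad's near edge, the low stop. Pad and tray are fixed. The pad is black rubber, its top 8 mm above the tray floor; it reaches 160 mm from here along x and 150 mm either way along y. x points level across the pad, the way the cell is to fall; z up. An unlisted float and pin lie at the tray's sides, all below 90 mm over the bench
Things that resemble listed ones, but are neither listed nor needed, are in the scene too. Leave any orange or purple look-alike of the part that bears tall_cell_center alone.

How it is judged:
At the end, for the whole second after the job is handed in: The tall cell lies still on the pad, ports up within 10 degrees, its centre 15 to 125 mm past the edge and within 140 mm of the edge's middle sideways; the short cell and the adapter stand upright within 10 degrees and within 20 mm of where they were (angle between tall_cell_center's own x axis and vertical above 2.96 rad and x of tall_cell_center in the frame of pad_edge between 0.015 and 0.125 m and y of tall_cell_center in the frame of pad_edge between -0.14 and 0.14 m and z of tall_cell_center in the frame of pad_edge between 0.015 and 0.037 m and angle between each of short_cell_center, adapter's own z axis and vertical below 0.17 rad and distance of each of short_cell_center, adapter from where it was at the start of the episode below 0.02 m); the robot touches nothing.
It fails at once if the tall cell is lifted off (its centre more than 95 mm above the pad) (z of tall_cell_center in the frame of pad_edge above 0.095 m).
It fails at once if the short cell is shoved 20 mm or tipped (distance of short_cell_center from where it was at the start of the episode above 0.02 m or angle between short_cell_center's own z axis and vertical above 0.35 rad).
It fails at once if the adapter is shoved 20 mm or tipped (distance of adapter from where it was at the start of the episode above 0.02 m or angle between adapter's own z axis and vertical above 0.35 rad).
It also fails if it takes over 32 s, if anything falls off the work surface, if the arm or the gripper's body presses on something with over 40 N, if the wrist force passes 120 N, or if a joint passes its speed limit or range.

## Working session

There is one attempt and no reset: what is moved stays moved. The work goes in short steps, Python scripts to look and compute and a shell command to move; the robot and the scene stay as the last step left them, time stands still between calls to the robot, and variables do not carry over. Pictures are saved under pics/ and viewed, and the job is handed in when it is done.

```bash
mkdir -p pics; ls
python3 - <<'E'
from station import r
import cv2,numpy as np
o=r.get_obs()
for k in o: print(k,np.round(o[k],3))
for n in ("top","side","wrist"):
    c=r.get_calibration(n); print(n,c["vfov"],c["cx"],c["cy"]); print(np.round(c["world_to_cam"],3))
    p,d=r.read_camera(n); cv2.imwrite(f"pics/{n}0.png",p[:,:,::-1]); np.save(f"{n}0.npy",d)
E
```

```text
pics
clock 0.0
joint_pos [ 1.133  0.435  0.025  1.574 -0.012  1.134 -0.075]
qd [ 0.    -0.001  0.001  0.001 -0.     0.001  0.002]
joint_torque [-0.0000e+00 -6.6786e+01  9.8400e-01 -3.1446e+01 -6.1000e-02  4.3000e-02
  0.0000e+00]
tcp_pos [ 0.205 -0.59   0.24 ]
eef_rot [-3.096e+00 -5.230e-01  1.000e-03]
ft_force [-0.477  0.51  -0.05 ]
torque [-0.079 -0.01   0.029]
gripper_width 0.092
top 50.9532686365238 278.70347511259905 210.9737336072869
[[ 0.001 -1.    -0.009 -0.112]
 [-0.988 -0.    -0.155  0.536]
 [ 0.155  0.009 -0.988  0.969]
 [ 0.     0.     0.     1.   ]]
side 46.34533980318006 277.5092340006469 207.16219574856214
[[-0.722 -0.692 -0.004  0.316]
 [-0.525  0.552 -0.648  0.399]
 [ 0.451 -0.466 -0.761  0.828]
 [ 0.     0.     0.     1.   ]]
wrist 63.17681874465544 275.68706756799 207.09745718026775
[[ 0.329 -0.944 -0.001 -0.624]
 [-0.911 -0.318  0.261 -0.032]
 [-0.247 -0.085 -0.965  0.389]
 [ 0.     0.     0.     1.   ]]
```

View pics/top0.png

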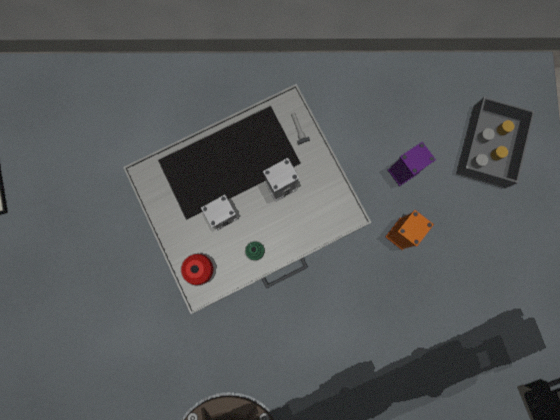

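View pics/side0.png

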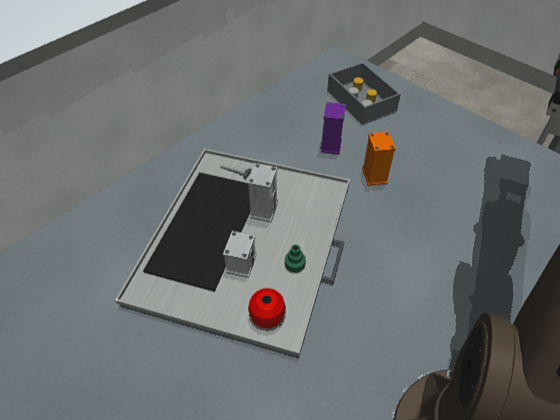

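View pics/wrist0.png

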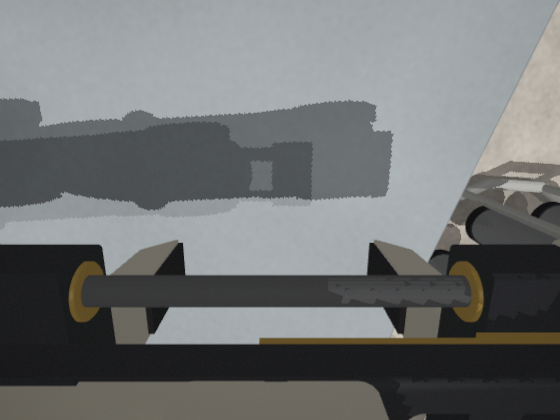

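The tall cell is the clear block at top (281,176) and side (262,190). The short cell is at top (219,210) and the green adapter at top (255,250). The purple (411,163) and orange (411,230) blocks stand off the tray and are look-alikes to leave alone. Next I'll enlarge the tall cell and measure.

```bash
cat > h.py <<'E'
import numpy as np
def K(c): 
    f=210/np.tan(np.radians(c["vfov"])/2); return f,c["cx"],c["cy"]
def bp(c,d):
    f,cx,cy=K(c); v,u=np.mgrid[0:420,0:560]
    P=np.stack([(u-cx)/f*d,(v-cy)/f*d,d,np.ones_like(d)],-1)
    return (P@np.linalg.inv(c["world_to_cam"]).T)[...,:3]
def proj(c,p):
    f,cx,cy=K(c); q=c["world_to_cam"]@np.append(p,1); return f*q[0]/q[2]+cx,f*q[1]/q[2]+cy
def ray(c,u,v,z):
    f,cx,cy=K(c); M=np.linalg.inv(c["world_to_cam"]); d=M[:3,:3]@[(u-cx)/f,(v-cy)/f,1]; o=M[:3,3]
    return o+d*(z-o[2])/d[2]
E
python3 - <<'E'
from station import r
import cv2,numpy as np
from h import *
c=r.get_calibration("top"); d=np.load("top0.npy"); W=bp(c,d); im=cv2.imread("pics/top0.png")
for (u,v) in [(281,176),(219,210),(255,250),(255,242),(230,170),(240,240),(150,180),(197,269),(350,300),(304,140),(300,130)]: print(u,v,np.round(W[v,u],4))
# pad
m=((im.max(2)<40)).astype(np.uint8); n,l,s,ce=cv2.connectedComponentsWithStats(m)
i=l[170,230]; cs,_=cv2.findContours((l==i).astype(np.uint8),0,2); h=cv2.convexHull(cs[0]); print("pad",cv2.minAreaRect(h),s[i])
ap=cv2.approxPolyDP(h,6,True)[:,0]; print(ap.tolist())
for (x0,y0) in [(281,176),(219,210)]:
    z=W[y0,x0,2]; sub=(abs(W[...,2]-z)<.006); sub[:, :x0-45]=0; sub[:, x0+45:]=0; sub[:y0-45]=0; sub[y0+45:]=0
    P=W[sub]; rc=cv2.minAreaRect(P[:,:2].astype(np.float32)*1000); print("top",z,P[:,2].mean(),rc,len(P))
big=cv2.resize(im[130:290,170:350],None,fx=4,fy=4,interpolation=cv2.INTER_CUBIC); cv2.imwrite("pics/crop_top.png",big[:600])
s=cv2.imread("pics/side0.png"); cv2.imwrite("pics/crop_side.png",cv2.resize(s[140:290,200:340],None,fx=4,fy=4,interpolation=cv2.INTER_CUBIC))
E
```

```text
281 176 [ 0.5948 -0.1172  0.1413]
219 210 [0.5308 0.0182 0.0916]
255 250 [ 0.4446 -0.0604  0.0789]
255 242 [ 0.4649 -0.0581  0.045 ]
230 170 [0.6365 0.0037 0.0279]
240 240 [ 0.4716 -0.0217  0.0205]
150 180 [0.6138 0.1938 0.022 ]
197 269 [0.4032 0.0639 0.0843]
350 300 [ 0.3347 -0.2761  0.0012]
304 140 [ 0.7083 -0.1712  0.0325]
300 130 [ 0.7326 -0.1619  0.0339]
pad ((228.9171142578125, 161.71168518066406), (64.48188781738281, 125.72554779052734), 64.09349060058594) [ 159  107  140  111 7371]
[[270, 107], [298, 163], [186, 217], [159, 160]]
top 0.14126482301572318 0.14024894391524764 ((599.7940063476562, -116.21540832519531), (50.368995666503906, 60.22845458984375), 29.262569427490234) 678
top 0.09156917121860675 0.08995502604027265 ((530.7982177734375, 21.519329071044922), (50.28533172607422, 60.18765640258789), 29.780868530273438) 623
```

View pics/crop_top.png

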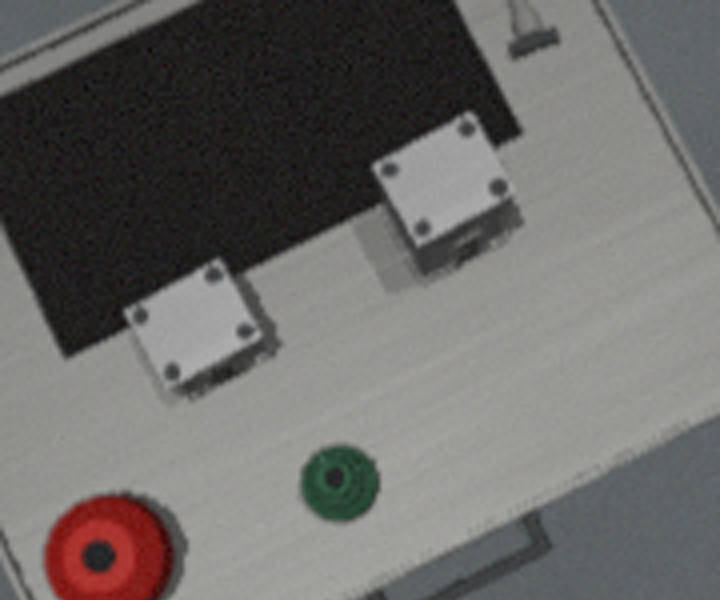

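View pics/crop_side.png

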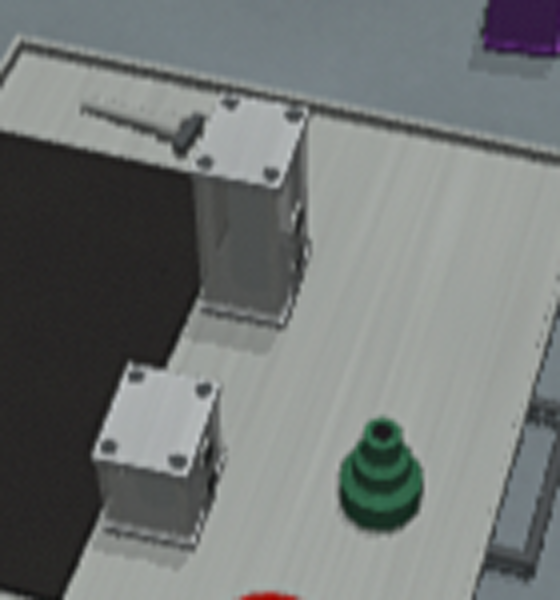

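Run:
```python
from station import r
import cv2,numpy as np
from scipy.spatial.transform import Rotation as R
from h import *
c=r.get_calibration("top"); im=cv2.imread("pics/top0.png"); d=np.load("top0.npy")
a=ray(c,186,217,.0285);b=ray(c,298.5,163.5,.0285);e=ray(c,159,160,.0285);f=ray(c,270.5,107,.0285)
print("pad corners",a,b,e,f)
mid=(a+b)/2; v=a-b; yaw=np.arctan2(v[1],v[0])-np.pi/2; v2=(e+f)/2-mid; print("edge mid",mid,"yaw",np.degrees(yaw),np.degrees(np.arctan2(v2[1],v2[0])),np.linalg.norm(v),np.linalg.norm(v2))
# bright top faces
g=cv2.cvtColor(im,cv2.COLOR_BGR2GRAY); W=bp(c,d)
for (x0,y0,z) in [(281,176,.1405),(219,210,.0905)]:
    m=((abs(W[...,2]-z)<.01)).astype(np.uint8); n,l=cv2.connectedComponents(m); q=(l==l[y0,x0]).astype(np.uint8)
    cs,_=cv2.findContours(q,0,2); P=np.array([ray(c,u,w,z)[:2]*1000 for u,w in cs[0][:,0]],np.float32)
    rc=cv2.minAreaRect(P); print(rc)
    p=np.array(rc[0])/1000-mid[:2]; print(" in pad frame",p@[np.cos(yaw),np.sin(yaw)],p@[-np.sin(yaw),np.cos(yaw)])
o=r.get_obs(); Rm=R.from_rotvec(o["eef_rot"]).as_matrix(); print(np.round(Rm,3))
for u,v in [(411,163),(411,215)]: print(W[v,u])
```

```text
pad corners [0.52434238 0.1038429  0.0285    ] [ 0.65201024 -0.15803162  0.0285    ] [0.66088329 0.17265707 0.0285    ] [ 0.79242804 -0.09128252  0.0285    ]
edge mid [ 0.58817631 -0.02709436  0.0285    ] yaw 25.989945767500235 26.080408997390688 0.2913371760156523 0.15417808204904965
((599.1168823242188, -116.1823959350586), (51.000492095947266, 60.205322265625), 29.31039047241211)
 in pad frame -0.029205411109907587 -0.08487295504328052
((530.292236328125, 20.934295654296875), (50.95106506347656, 59.994937896728516), 29.538497924804688)
 in pad frame -0.03098351218196453 0.06853714033989691
[[ 0.945  0.328 -0.   ]
 [ 0.328 -0.945  0.001]
 [-0.    -0.001 -1.   ]]
[ 0.62746548 -0.39484753  0.12291078]
[ 0.51558082 -0.39064249  0.12001971]
```

```bash
python3 -m crank '[0,0.025,-0.017,0,0,0,-0.02, 0,0.062,-0.042,0,0,0,-0.05, 0,0.1,-0.067,0,0,0,-0.08, 0,0.142,-0.094,0,0,0,-0.1, 0,0.183,-0.122,0,0,0,-0.13, 0,0.225,-0.15,0,0,0,-0.13, 0,0.266,-0.177,0,0,0,-0.13, 0,0.308,-0.205,0,0,0,-0.13, 0,0.35,-0.233,0,0,0,-0.13, 0,0.391,-0.26,0,0,0,-0.13, 0,0.433,-0.288,0,0,0,-0.13, 0,0.466,-0.31,0,0,0,-0.13]' 20
python3 - <<'E'
from station import r
import cv2,numpy as np
p,d=r.read_camera("top"); cv2.imwrite("pics/top1.png",p[:,:,::-1])
p,d=r.read_camera("side"); cv2.imwrite("pics/side1.png",p[:,:,::-1])
from scipy.spatial.transform import Rotation as R
o=r.get_obs(); Rm=R.from_rotvec(o["eef_rot"]).as_matrix(); print(np.round(Rm,3),o["tcp_pos"],o["gripper_width"],o["clock"])
t=np.array([.5436,-.1439,.1295]); print("tool delta",Rm.T@(t-o["tcp_pos"]),np.degrees(np.arctan2(Rm[1,0],Rm[0,0])))
E
```

```text
clock: 1.35
tcp_pos: [0.5448, -0.1411, 0.2404]
eef_rot: [-3.055, -0.726, -0.0]
ft_force: [0.3, -0.8, -0.1]
gripper_width: 0.0018
[[ 0.89   0.456  0.001]
 [ 0.456 -0.89   0.004]
 [ 0.003 -0.004 -1.   ]] [ 0.54653923 -0.13724188  0.24026083] 0.00043375161718772797 1.45
tool delta [-0.0059753   0.00497525  0.11072703] 27.13981550504231
```

View pics/side1.png

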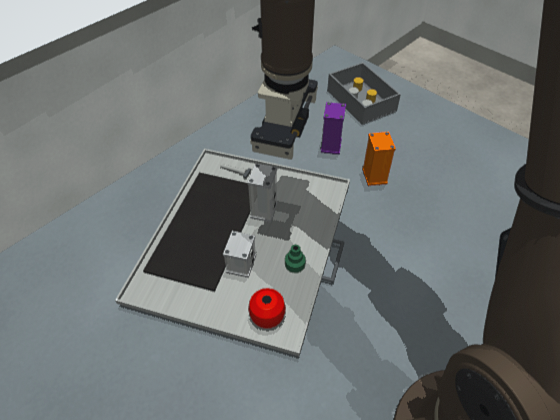

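View pics/top1.png

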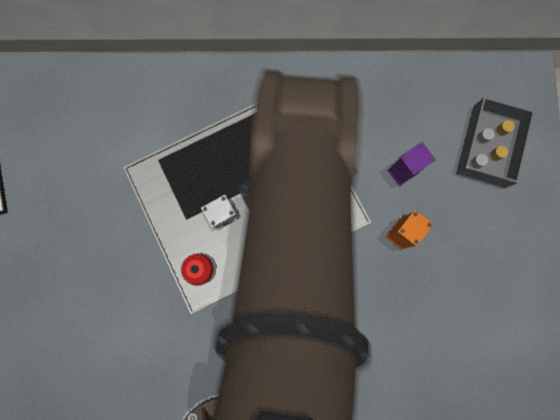

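The arm hides the tall cell in the top view. In the side view the gripper sits at about (275,145), above and behind the cell at (262,190). I'll check that by projecting the TCP, and look at the wrist view.

Run:
```python
from station import r
import cv2,numpy as np
from h import *
o=r.get_obs(); c=r.get_calibration("side")
print(o["tcp_pos"],proj(c,o["tcp_pos"]),proj(c,o["tcp_pos"]-[0,0,.014]),proj(c,np.array([.599,-.116,.1405])))
p,d=r.read_camera("side"); cv2.imwrite("pics/side1c.png",cv2.resize(p[90:240,200:340,::-1],None,fx=4,fy=4,interpolation=cv2.INTER_CUBIC))
p,d=r.read_camera("wrist"); cv2.imwrite("pics/wrist1.png",p[:,:,::-1])
```

```text
[ 0.54653923 -0.13724188  0.24026083] (np.float64(285.5276884490625), np.float64(145.7088053174032)) (np.float64(285.46931532616077), np.float64(150.99785321366278)) (np.float64(260.34936883421597), np.float64(173.93179588587012))
```

View pics/side1c.png

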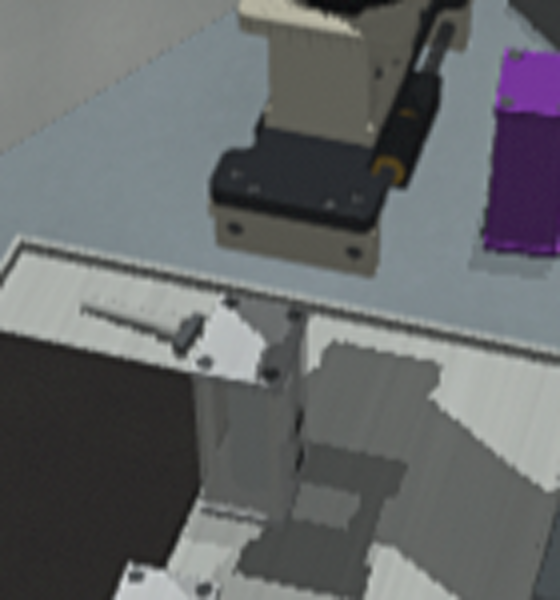

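View pics/wrist1.png

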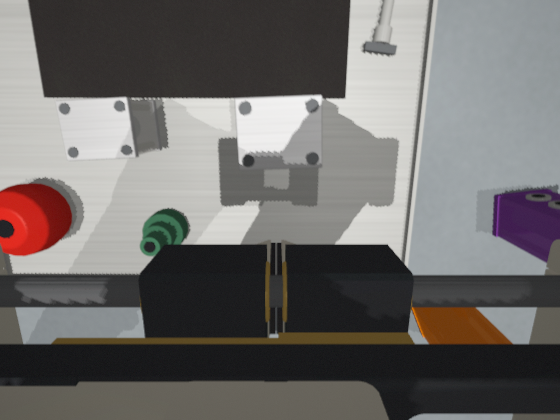

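The wrist view shows the tall cell's top at about (280,130), squarely ahead of the fingers. The adapter is at (160,235) and the short cell at (97,128), both off to the left. I'll descend behind the cell.

```bash
python3 -m crank '[0,-0.006,0.004,0.02,0,0,0, 0,-0.006,0.004,0.05,0,0,0, 0,-0.006,0.004,0.08,0,0,0, 0,-0.006,0.004,0.1,0,0,0, 0,-0.006,0.004,0.111,0,0,0, 0,-0.006,0.004,0.111,0,0,0, 0,-0.006,0.004,0.111,0,0,0]'
python3 - <<'E'
from station import r
import cv2,numpy as np
from h import *
from scipy.spatial.transform import Rotation as R
p,d=r.read_camera("wrist"); cv2.imwrite("pics/wrist2.png",p[:,:,::-1])
p,d=r.read_camera("side"); cv2.imwrite("pics/side2.png",cv2.resize(p[90:290,180:360,::-1],None,fx=3,fy=3))
o=r.get_obs(); Rm=R.from_rotvec(o["eef_rot"]).as_matrix()
print(o["tcp_pos"],o["clock"],"cell in tool",Rm.T@(np.array([.599,-.116,.1295])-o["tcp_pos"]))
E
```

```text
clock: 2.25
tcp_pos: [0.5401, -0.15, 0.1297]
eef_rot: [-3.056, -0.725, 0.001]
ft_force: [0.1, 0.2, 0.5]
gripper_width: 0.0005
[ 0.54066729 -0.14970063  0.13026739] 2.35 cell in tool [ 0.06725713 -0.00384914  0.00082999]
```

View pics/wrist2.png

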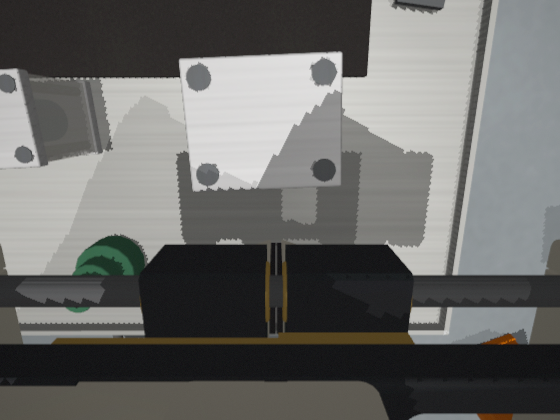

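View pics/side2.png

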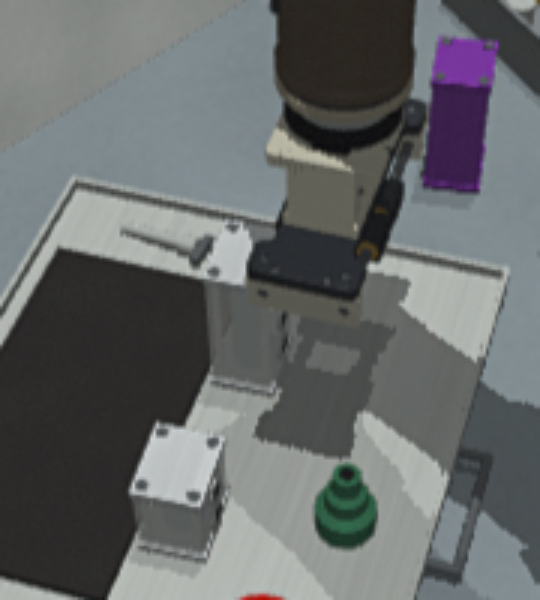

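The cell is centred about 4 mm to the tool's −y side, with roughly 30 mm of gap left. I'll correct that sideways, close in, then push slowly.

```bash
python3 -m crank '[0,0.004,-0.004,0,0,0,0, 0,0.012,-0.004,0,0,0,0, 0,0.018,-0.004,0,0,0,0, 0,0.022,-0.004,0,0,0,0, 0,0.026,-0.004,0,0,0,0, 0,0.029,-0.004,0,0,0,0, 0,0.032,-0.004,0,0,0,0, 0,0.035,-0.004,0,0,0,0, 0,0.038,-0.004,0,0,0,0, 0,0.041,-0.004,0,0,0,0]'
python3 - <<'E'
from station import r
import cv2,numpy as np
p,d=r.read_camera("wrist"); cv2.imwrite("pics/wrist3.png",p[:,:,::-1])
p,d=r.read_camera("side"); cv2.imwrite("pics/side3.png",cv2.resize(p[90:290,180:360,::-1],None,fx=3,fy=3))
E
```

```text
clock: 3.35
tcp_pos: [0.5756, -0.1277, 0.1303]
eef_rot: [-3.056, -0.726, -0.001]
ft_force: [-1.8, -0.4, 1.0]
gripper_width: 0.0004
```

View pics/wrist3.png

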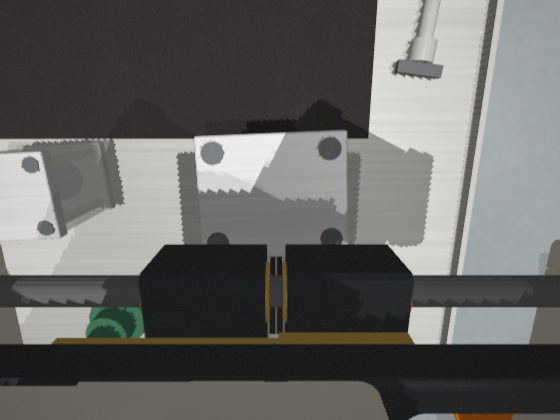

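View pics/side3.png

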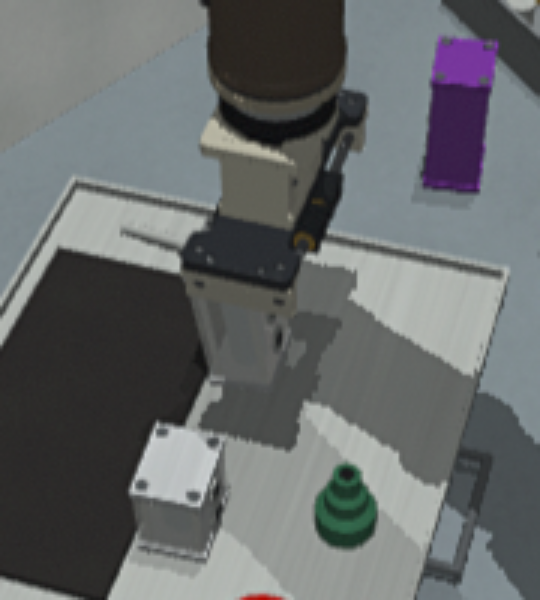

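The wrist view shows the cell's top, about (273,190), now against the fingers and centred on them. The wrist force of −1.8 N along x agrees with contact. I'll keep pushing slowly.

```bash
python3 -m crank '[0,0.003,0,0,0,0,0, 0,0.006,0,0,0,0,0, 0,0.009,0,0,0,0,0, 0,0.012,0,0,0,0,0, 0,0.015,0,0,0,0,0, 0,0.018,0,0,0,0,0, 0,0.021,0,0,0,0,0, 0,0.024,0,0,0,0,0, 0,0.027,0,0,0,0,0, 0,0.03,0,0,0,0,0]'
python3 - <<'E'
from station import r
import cv2,numpy as np
p,d=r.read_camera("wrist"); cv2.imwrite("pics/wrist4.png",p[:,:,::-1])
p,d=r.read_camera("side"); cv2.imwrite("pics/side4.png",cv2.resize(p[90:290,180:360,::-1],None,fx=3,fy=3))
E
```

```text
clock: 4.45
tcp_pos: [0.603, -0.1137, 0.1303]
eef_rot: [-3.056, -0.727, -0.002]
ft_force: [-0.6, 0.5, 0.8]
gripper_width: 0.0002
```

View pics/wrist4.png

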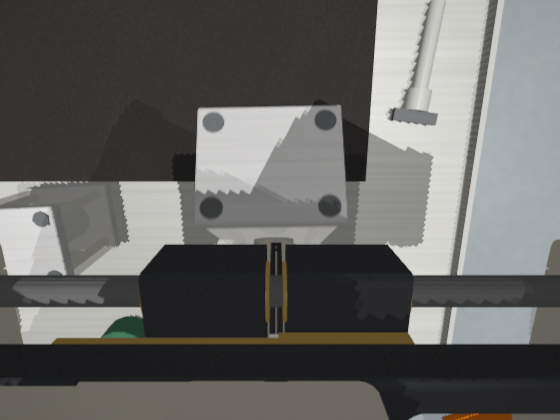

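View pics/side4.png

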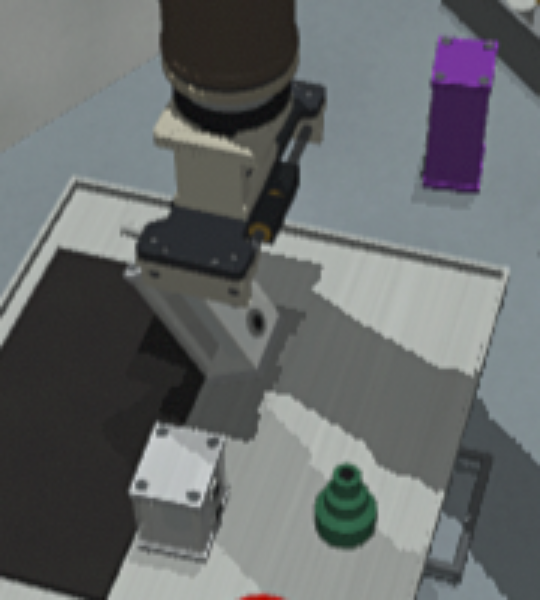

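The side view shows the cell tilting cleanly over the pad edge, about 20° so far. I'll continue.

```bash
python3 -m crank '[0,0.003,0,0,0,0,0, 0,0.006,0,0,0,0,0, 0,0.009,0,0,0,0,0, 0,0.012,0,0,0,0,0, 0,0.015,0,0,0,0,0, 0,0.018,0,0,0,0,0, 0,0.018,0,0,0,0,0, 0,0.018,0,0,0,0,0]'
python3 - <<'E'
from station import r
import cv2,numpy as np
p,d=r.read_camera("wrist"); cv2.imwrite("pics/wrist5.png",p[:,:,::-1])
p,d=r.read_camera("side"); cv2.imwrite("pics/side5.png",cv2.resize(p[90:290,180:360,::-1],None,fx=3,fy=3))
E
```

```text
clock: 5.35
tcp_pos: [0.6192, -0.1053, 0.1303]
eef_rot: [-3.055, -0.728, -0.002]
ft_force: [0.2, -0.9, -0.1]
gripper_width: -0.0002
```

View pics/wrist5.png

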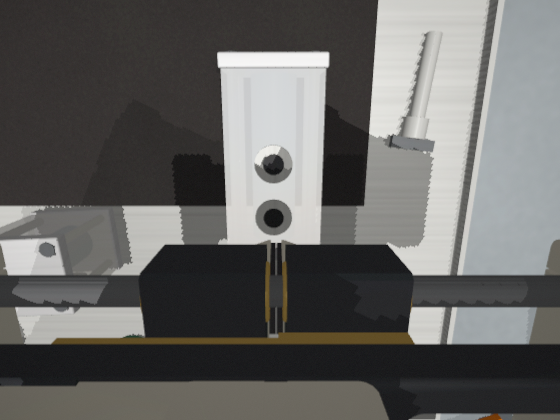

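View pics/side5.png

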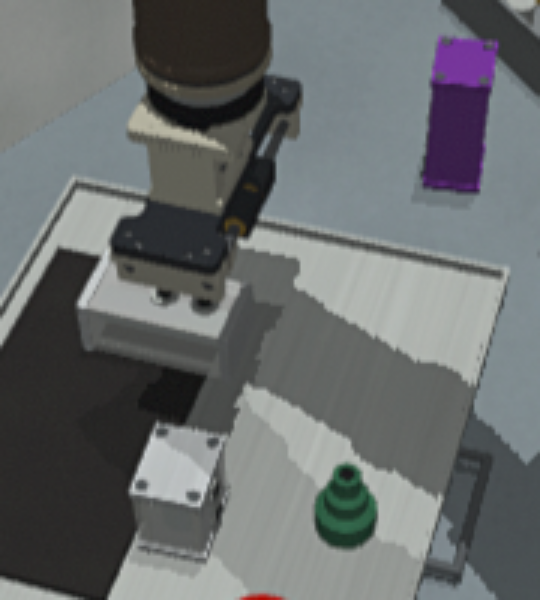

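It has fallen with both ports up, at wrist-image (273,163) and (273,217). I'll lift away and clear the top view.

```bash
python3 -m crank '[0,0,0,-0.02,0,0,0, 0,0,0,-0.06,0,0,0, 0,0,0,-0.1,0,0,0, 0,-0.02,0.01,-0.12,0,0,0, 0,-0.06,0.04,-0.12,0,0,0, 0,-0.1,0.07,-0.12,0,0,0, 0,-0.14,0.1,-0.12,0,0,0, 0,-0.18,0.13,-0.12,0,0,0, 0,-0.22,0.16,-0.12,0,0,0, 0,-0.26,0.19,-0.12,0,0,0, 0,-0.3,0.22,-0.12,0,0,0, 0,-0.33,0.24,-0.12,0,0,0]'
python3 - <<'E'
from station import r
import cv2,numpy as np
from h import *
c=r.get_calibration("top")
p,d=r.read_camera("top"); cv2.imwrite("pics/top6.png",p[:,:,::-1]); np.save("top6.npy",d)
p,d=r.read_camera("side"); cv2.imwrite("pics/side6.png",cv2.resize(p[90:290,180:360,::-1],None,fx=3,fy=3))
E
```

```text
clock: 6.65
tcp_pos: [0.4296, -0.4721, 0.2497]
eef_rot: [3.057, 0.722, 0.0]
ft_force: [0.8, -0.4, -0.7]
gripper_width: 0.0007
```

View pics/top6.png

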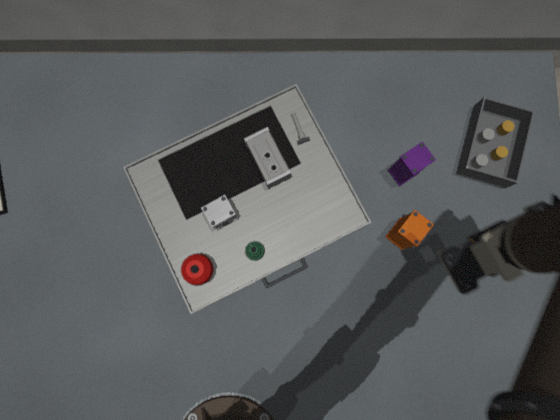

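View pics/side6.png

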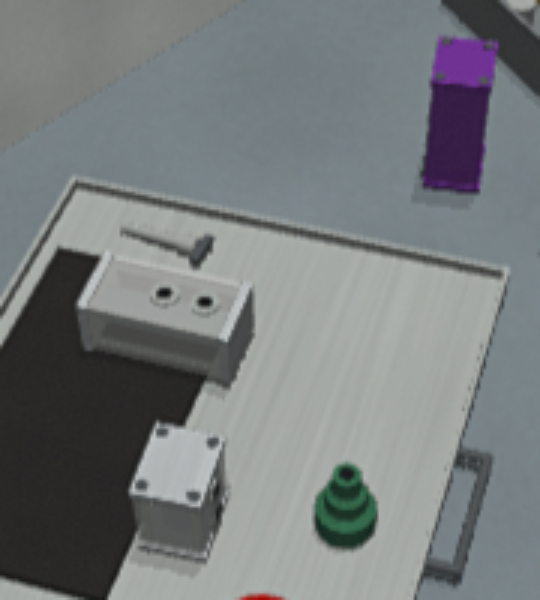

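Run:
```python
from station import r
import cv2,numpy as np
from h import *
c=r.get_calibration("top"); d=np.load("top6.npy"); W=bp(c,d); W0=bp(c,np.load("top0.npy"))
mid=np.array([.58818,-.02709]); y=np.radians(26.03); ex=np.array([np.cos(y),np.sin(y)]); ey=np.array([-ex[1],ex[0]])
P=W[120:200,230:310].reshape(-1,3); P=P[(P[:,2]>.062)&(P[:,2]<.1)]
q=np.c_[(P[:,:2]-mid)@ex,(P[:,:2]-mid)@ey]; A=np.c_[q,np.ones(len(q))]
k=np.linalg.lstsq(A,P[:,2],rcond=None)[0]; print(len(P),"slope deg",np.degrees(np.arctan(k[:2])),"z mean",P[:,2].mean(),P[:,2].min(),P[:,2].max())
rc=cv2.minAreaRect((q*1000).astype(np.float32)); print("pad frame rect",rc)
for n,(u,v,z) in {"short":(219,210,.09),"adapter":(255,250,.079)}.items():
    for w in (W0,W):
        S=w[v-25:v+25,u-25:u+25].reshape(-1,3); S=S[(S[:,2]>z-(.012 if n=="short" else .045))]; print(n,len(S),S.mean(0))
```

```text
1359 slope deg [ 0.22474386 -0.68292321] z mean 0.0768487559192375 0.06272724030588606 0.08396941548218673
pad frame rect ((38.5031852722168, -83.04212951660156), (120.8286361694336, 59.28502655029297), 0.8811031579971313)
short 655 [0.52688444 0.01792677 0.11004699]
short 646 [0.52779918 0.0188847  0.10461004]
adapter 299 [ 0.44436128 -0.05850871  0.08275118]
adapter 300 [ 0.44437321 -0.05848913  0.08269034]
```

Run:
```python
from station import r
o=r.get_obs(); print(o["clock"],abs(o["qd"]).max(),o["ft_force"]); print(r.hand_in())
```

```text
6.75 0.07416838462748591 [ 0.10567227  0.04017846 -0.69714762]
the job is handed in; nothing more can be done
None
```

I tipped the tall flow cell over the pad edge with the closed fingers, pushing slowly about 95 mm above its foot, and it now lies on the pad with its ports up. I then lifted clear, moved the arm aside and handed in at 6.75 s. No verdict was reported.

- **Tall cell:** its centre is 38.5 mm past the edge and 83 mm to the right of the edge's middle. It lies within 1° of flat, with both ports visible facing up. Its foot end hangs about 22 mm over the pad's near edge, as the numbers allow.
- **Short cell and adapter:** both are still standing. Measured before and after, the adapter moved less than 0.1 mm. The short cell's reading shifted by about 1.3 mm sideways. Some depth outliers spoil its absolute height reading, but it sits at the same pixels as before and the arm never went near it.
- **Robot:** the wrist forces read after each move were at most about 2 N. The arm was clear of everything and nearly at rest, with joint speeds still up to 0.07 rad/s.
- **Small disagreement:** the cells' yaw read 29° from their outlines against 26° for the pad. The wrist view suggested the tall cell was turned about 2°. It did not affect the fall.

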